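# Scrape the anode blocks off the shovel into the covered bay

## Task

Slide the chest's cover all the way back, then bring the shovel over level with its three metal blocks on the blade, press the blade's front edge down on the rim of the uncovered bay and keep it pressed there while you tip the shovel, until all three blocks have gone into that bay. Lay the empty shovel back flat on the middle of its rubber mat, let go of it, and slide the cover fully shut over the blocks, leaving everything else on the bench where it is.

Things in the scene. Friction and masses are not known exactly. Their poses are not given: they have to be found in the camera images.
- chest: Open-topped aluminium chest fixed to the bench, 318 (its x) by 162 (y) by 90 mm high, walls and floor 6 mm. A cross wall makes two bays, 150 by 150 mm inside. Origin: centre of its underside; x points from the covered bay (nearer the robot, centre x = -78 mm) to the open bay (x = +78 mm, old fittings in it); z up. Its yaw varies by about 0.2 rad.
- bay_floor (a point): Centre of the inner floor of the bay that is covered at the start, 6 mm above the bench; axes as the chest's.
- bay_rim (a point): Middle of the inner top edge of that bay's +y side wall (the side towards the mat), 90 mm above the bench; the wall's top is 6 mm thick, outwards (+y of the chest) from this point.
- cover (a joint): Travel of the flat sliding cover in m: 0 = fully shut over the bay nearer the robot, 0.156 = all the way back over the other bay (moves along the chest's +x). It needs about 2 N and stays where it is left. The cover is 158 (x) by 172 mm (y), its top face 97 mm above the bench.
- cover_grip (a point): Centre of the wooden grip on the middle of the cover, 120 mm above the bench: an upright bar 80 mm long across the chest (chest y), 18 mm thick (chest x); it runs up from the cover's top face to 135 mm above the bench. It moves with the cover.
- mat: Flat black rubber mat fixed on the bench, 240 by 190 by 4 mm; the shovel lies on it with the blade along the mat's 240 mm side (mat x). The origin is the centre of its underside.
- shovel: Steel hand shovel, 0.32 kg: flat blade 150 (its x) by 132 (y) by 4 mm; rear wall 50 mm high, side walls 16 mm, open at the front edge (+x). Above it a level wooden grip bar along x on a strap from the rear wall: 24 mm wide (y), z 82 to 106 mm, x -71 to +39 mm. Origin: centre of the blade's underside, z up. Starts flat on the mat, pointing roughly at the chest.
- shovel_grip (a point): Place to hold: centre of the grip bar about above the loaded shovel's centre of mass, 94 mm above the blade's underside, 12 mm behind the blade's centre; axes as the shovel's.
- shovel_lip (a point): Middle of the blade's front edge, underside; axes as the shovel's.
- block1: Cast aluminium anode block, 66 (x) by 30 (y) by 18 mm (z), about 0.09 kg, lying on the blade at the start. The origin is the centre of its underside. The blocks slide on the blade once it slopes between about 18 and 26 degrees; at 40 degrees they run off.
- block2: Cast aluminium anode block, 66 (x) by 30 (y) by 18 mm (z), about 0.09 kg, lying on the blade at the start. The origin is the centre of its underside. The blocks slide on the blade once it slopes between about 18 and 26 degrees; at 40 degrees they run off.
- block3: Cast aluminium anode block, 66 (x) by 30 (y) by 18 mm (z), about 0.09 kg, lying on the blade at the start. The origin is the centre of its underside. The blocks slide on the blade once it slopes between about 18 and 26 degrees; at 40 degrees they run off.
- wrench: Bystander to leave alone: an open-ended wrench lying between chest and mat.
- tin: Bystander to leave alone: a small closed steel tin, 52 mm across, 75 mm tall, between chest and mat.
- hammer: Bystander to leave alone: a hammer lying beyond chest and mat.
- mug: Bystander to leave alone: a white mug, 76 mm across, 85 mm tall, near the robot.
- float1: Bystander to leave alone: a cork net float, 90 mm across, 85 mm tall, beside the chest.
- brush: Bystander to leave alone: a hand brush lying beside the chest.
- jar: Bystander to leave alone: an amber jar with a lid, 70 mm across, 100 mm tall.

How it is judged:
On the way, in this order (a step that is already met when the one before it is completed fails the run):
1. the cover is slid all the way back (beyond 145 mm) (value of joint cover above 0.145 m), for 0.1 s.
2. the shovel is lifted more than 40 mm off the bench with all three blocks on its blade (height (world z) of shovel above 0.04 m and angle between shovel's own z axis and vertical below 0.3 rad and x of block1 in the frame of shovel between -0.08 and 0.08 m and z of block1 in the frame of shovel between -0.003 and 0.03 m and y of block1 in the frame of shovel between -0.066 and 0.066 m and x of block2 in the frame of shovel between -0.08 and 0.08 m and z of block2 in the frame of shovel between -0.003 and 0.03 m and y of block2 in the frame of shovel between -0.066 and 0.066 m and x of block3 in the frame of shovel between -0.08 and 0.08 m and z of block3 in the frame of shovel between -0.003 and 0.03 m and y of block3 in the frame of shovel between -0.066 and 0.066 m), for 0.2 s.
3. the blade's front edge is pressed on the chest (more than 1 N) at the uncovered bay, within 100 mm of its centre, with all three blocks still on the blade (contact force between shovel and chest above 1 N and horizontal distance between shovel_lip and bay_floor below 0.1 m and x of block1 in the frame of shovel between -0.08 and 0.08 m and z of block1 in the frame of shovel between -0.003 and 0.03 m and y of block1 in the frame of shovel between -0.066 and 0.066 m and x of block2 in the frame of shovel between -0.08 and 0.08 m and z of block2 in the frame of shovel between -0.003 and 0.03 m and y of block2 in the frame of shovel between -0.066 and 0.066 m and x of block3 in the frame of shovel between -0.08 and 0.08 m and z of block3 in the frame of shovel between -0.003 and 0.03 m and y of block3 in the frame of shovel between -0.066 and 0.066 m), for 0.1 s.
4. all three blocks are in the bay, with the shovel tipped more than 20 degrees and its edge still pressed on the chest (more than 1 N) (contact force between shovel and chest above 1 N and horizontal distance between shovel_lip and bay_floor below 0.1 m and angle between shovel's own z axis and vertical above 0.35 rad and x of block1 in the frame of bay_floor between -0.078 and 0.078 m and y of block1 in the frame of bay_floor between -0.078 and 0.078 m and z of each of block1, block2, block3 in the frame of bay_floor below 0.08 m and x of block2 in the frame of bay_floor between -0.078 and 0.078 m and y of block2 in the frame of bay_floor between -0.078 and 0.078 m and x of block3 in the frame of bay_floor between -0.078 and 0.078 m and y of block3 in the frame of bay_floor between -0.078 and 0.078 m), for 0.1 s.
At the end, for the whole second after the job is handed in: All three blocks lie at rest in the bay that was covered at the start, below its rim; the cover is shut to within 8 mm; the shovel lies flat and still on the mat, its blade centre within 60 mm of the mat's centre (x of block1 in the frame of bay_floor between -0.078 and 0.078 m and y of block1 in the frame of bay_floor between -0.078 and 0.078 m and z of each of block1, block2, block3 in the frame of bay_floor below 0.08 m and x of block2 in the frame of bay_floor between -0.078 and 0.078 m and y of block2 in the frame of bay_floor between -0.078 and 0.078 m and x of block3 in the frame of bay_floor between -0.078 and 0.078 m and y of block3 in the frame of bay_floor between -0.078 and 0.078 m and value of joint cover below 0.008 m and horizontal distance between shovel and mat below 0.06 m and angle between shovel's own z axis and vertical below 0.06 rad and height (world z) of shovel below 0.012 m and linear speed of shovel below 0.02 m/s and linear speed of each of block1, block2, block3 below 0.03 m/s); the robot touches nothing.
It fails at once if a bystander (wrench, tin, hammer, mug, float, brush or jar) is moved more than 40 mm (distance of any of wrench, tin, hammer, mug, float1, brush, jar from where it was at the start of the episode above 0.04 m).
It also fails if it takes over 72 s, if anything falls off the work surface, if the arm or the gripper's body presses on something with over 40 N, if the wrist force passes 120 N, or if a joint passes its speed limit or range.

## Robot

A 6-joint arm with a two-finger parallel gripper is mounted at the origin on the work surface. World frame = base frame: x ahead of the robot, y to its left, z up, the work surface at z = 0. Lengths are in m, angles in rad, forces in N, time in s.
With the tool pointing down it reaches from about 0.375 to 0.9 m from the base axis. Payload 3.1 kg.
Tool frame: the origin (TCP) lies on the centre line of the jaws, within the pads' length; the fingertips stand 11 mm ahead of it and the grasp point (between the pads) lies 8 mm behind it; z points along the fingers, y is the line along which they close (so a half turn about z gives the same grasp; the last joint's range is limited). The gripper opens to 87 mm and grips with 3 to 60 N. Pads are 19 mm wide; open, the fingers measure 117 mm over their backs; the gripper's body (75 mm by 190 mm) begins 51 mm behind the grasp point.
Start: joints at [0.982, 0.527, 1.433, -0, 1.181, -0.178], TCP at [0.25, 0.573, 0.234] pointing down, gripper open.
Joint ranges: [-3.08, 3.08], [-0.75, 2.2], [0.22, 2.44], [-1.43, 4.57], [0, 2.65], [-2.85, 2.85]. Speed limits (rad/s): [2.79, 2.79, 3.14, 3.14, 3.14, 3.14].

## Interface

Orientations are given as [roll, pitch, yaw] about the fixed x, y, z axes, in that order (R = Rz(yaw) Ry(pitch) Rx(roll)).
In Python, from cell import arm gives the robot as it stands.
- The arm moves only by the tool carry_out, never from a script. Its argument "series" is a list of rows, each an object of numbers: "claw": the opening in per cent of the stroke, from 0 (shut) to 100 (fully open); "x", "y", "z": the shift along the tool's x, y, z in mm; "twist": the turn about the tool's z in rad. A call has 1 to 5 rows; each row shifts and turns the commanded pose from where the row before left it, along the tool's axes as they then stand; what a row does not reach is not made up. A row lasts 1/12 s, in which the tool goes at most 41.7 mm and 7.16 degrees, less where a joint would pass 70% of its speed; a pose out of reach is approached as far as the arm can. A call is refused whole if a number of a shift passes 41.7 or a number of a turn 0.125, either way. A call with a gripper value outside its range is refused whole. The fingers move at their own pace and stop on an object; "newtons" is the grip in N (left out, the last holds). Time passes only in rows, so rows that do not move let the fingers close. It gives the time, the measured TCP pose, the force, the opening and the grip force at its end, in the units of the state.
- arm.get_state(): the state, without advancing time (a new reading comes with each control period).
- arm.snapshot(name): name is "side" or "top"; returns the picture (420x560x3 uint8, red, green, blue); there is no depth.
- arm.calibration(name): a dict with "fx", "fy", "cx", "cy" (pixels), "D" ([k1, k2, p1, p2, k3] as OpenCV has them; the pictures are not rectified), "extrinsics" (4x4, takes a point from camera to world coordinates). Camera axes: x right, y up, looking along -z (the intrinsics and any distortion apply to the point x, -y, -z); pixel columns grow to the right and rows downward; lengths in m; the calibration is good to about 2 mm. A picture is of the moment at which its call begins. calibration takes no time and is no camera call.
- arm.close_job(): hands the job in; it is judged then, once.
The state is a dict: "t": time; "q": joint angles; "joint_velocities": joint speeds; "effort": joint torques, N m; "ee_pos": TCP position; "ee_rot": TCP orientation; "contact_force": force on the tool from outside, world axes, zero at the start; "wrist_torque": the same for the moment, N m; "finger_gap": finger opening in m; "grasp_force": force on a finger pad.
Only numpy, scipy, OpenCV 4.12 (cv2) and the standard library are available. Lean on these libraries where they do the work, as an engineer would, in place of code of your own. Each camera call takes 0.05 s, during which the arm holds its last target. There are 200 camera calls.

## Working session

There is one attempt and no reset: what is moved stays moved. The work goes in short steps, Python scripts to look and compute and a tool call to move; the robot and the scene stay as the last step left them, time stands still between calls to the robot, and variables do not carry over. Pictures are saved under pics/ and viewed, at most 10 in all, crops included, and the job is handed in when it is done.

Besides the shell and the picture viewer there is one more tool, called after ">>>" in YAML: its name, and indented under it one key for each argument. carry_out: Moves the arm, as the interface text tells. Its arguments: {"type":"object","properties":{"series":{"type":"array"},"newtons":{"type":"number"}},"required":["series"]}

```bash
ls; mkdir -p pics; cat > h.py <<'E'
import numpy as np, cv2
from cell import arm
from scipy.spatial.transform import Rotation as R
def ray(cam,uv):
    c=arm.calibration(cam); K=np.array([[c['fx'],0,c['cx']],[0,c['fy'],c['cy']],[0,0,1.]])
    p=cv2.undistortPoints(np.array(uv,float).reshape(-1,1,2),K,np.array(c['D'],float)).reshape(-1,2)
    E=np.array(c['extrinsics']); d=np.c_[p[:,0],-p[:,1],-np.ones(len(p))]@E[:3,:3].T
    return E[:3,3],d
def onplane(cam,uv,z):
    o,d=ray(cam,uv); return o+d*((z-o[2])/d[:,2])[:,None]
def tri(uv1,uv2,c1='top',c2='side'):
    o1,d1=ray(c1,uv1);o2,d2=ray(c2,uv2);out=[]
    for a,b in zip(d1,d2):
        s=np.linalg.lstsq(np.c_[a,-b],o2-o1,rcond=None)[0]
        p,q=o1+a*s[0],o2+b*s[1]; out.append([*((p+q)/2),np.linalg.norm(p-q)])
    return np.array(out)
def snap(cam,name):
    im=cv2.cvtColor(np.asarray(arm.snapshot(cam)),cv2.COLOR_RGB2BGR); cv2.imwrite(f'pics/{name}.png',im); return im
E
python3 - <<'E'
from h import *
np.set_printoptions(precision=3,suppress=True)
for c in('top','side'):
    snap(c,c+'0'); k=arm.calibration(c); print(c,k['fx'],k['D'],np.array(k['extrinsics']))
s=arm.get_state(); print({k:np.round(v,3) for k,v in s.items()})
E
```

```text
pics
top 401.8423158650118 [-0.036  0.     0.     0.     0.   ] [[-0.018  0.994 -0.106  0.456]
 [-0.999 -0.021 -0.027 -0.027]
 [-0.029  0.105  0.994  1.142]
 [ 0.     0.     0.     1.   ]]
side 417.8705077883585 [-0.043  0.     0.     0.     0.   ] [[ 0.93   0.278 -0.24   0.252]
 [-0.367  0.668 -0.648 -0.824]
 [-0.02   0.69   0.723  0.974]
 [ 0.     0.     0.     1.   ]]
{'t': np.float64(0.1), 'q': array([ 0.981,  0.528,  1.434, -0.   ,  1.181, -0.178]), 'joint_velocities': array([ 0.001, -0.002, -0.004,  0.   ,  0.   , -0.   ]), 'effort': array([ -0.001, -44.099, -17.715,   0.063,   0.053,  -0.   ]), 'ee_pos': array([0.249, 0.572, 0.233]), 'ee_rot': array([-3.14 , -0.   ,  2.731]), 'contact_force': array([-0.561,  1.046, -0.387]), 'wrist_torque': array([-0.018,  0.03 ,  0.008]), 'grasp_force': np.float64(0.0), 'finger_gap': np.float64(0.087)}
```

View pics/top0.png

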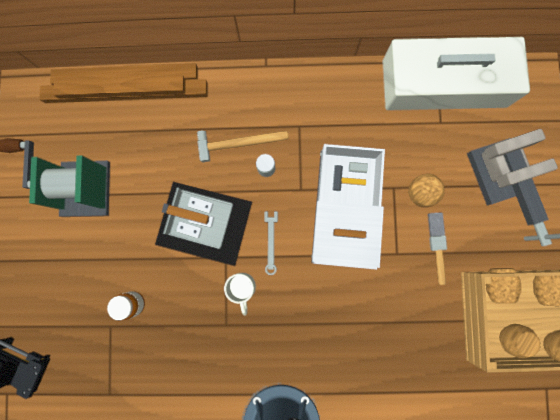

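View pics/side0.png

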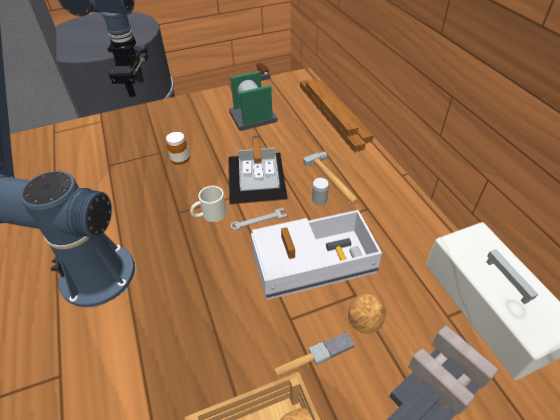

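```bash
python3 - <<'E'
from h import *
t=cv2.imread('pics/top0.png'); s=cv2.imread('pics/side0.png')
def z(im,x,y,w,h): return cv2.resize(im[y:y+h,x:x+w],(400,300),interpolation=cv2.INTER_CUBIC)
a=np.vstack([np.hstack([z(t,150,175,108,81),z(t,290,140,180,135)]),np.hstack([z(s,215,130,100,75),z(s,240,200,160,120)])])
cv2.imwrite('pics/z0.png',a)
for im,n,rois in((t,'top',[(160,200,60,28),(325,222,50,24)]),(s,'side',[(245,132,24,34),(278,225,20,34)])):
    hsv=cv2.cvtColor(im,cv2.COLOR_BGR2HSV)
    m=((hsv[...,0]<22)&(hsv[...,1]>110)&(hsv[...,2]>50)).astype(np.uint8)
    for x,y,w,h in rois:
        k,lab,st,ce=cv2.connectedComponentsWithStats(m[y:y+h,x:x+w])
        i=1+st[1:,4].argmax(); pts=np.argwhere(lab==i)[:,::-1].astype(np.float32)
        r=cv2.minAreaRect(pts); print(n,ce[i]+[x,y],st[i],(cv2.boxPoints(r)+[x,y]).round(1).tolist())
E
```

```text
top [186.48433048 213.84045584] [  6   4  42  19 351] [[165.7, 212.9], [168.4, 203.5], [208.7, 215.1], [206.0, 224.4]]
top [349.47058824 232.96568627] [  9   7  32   9 204] [[333.6, 234.7], [334.1, 228.4], [365.4, 231.2], [364.9, 237.5]]
side [256.48619958 143.04883227] [  0   0  24  31 471] [[245.0, 132.0], [268.0, 132.0], [268.0, 162.0], [245.0, 162.0]]
side [287.95515695 242.59192825] [  4   3  13  30 223] [[279.0, 229.1], [286.4, 226.4], [296.8, 255.6], [289.5, 258.3]]
```

View pics/z0.png

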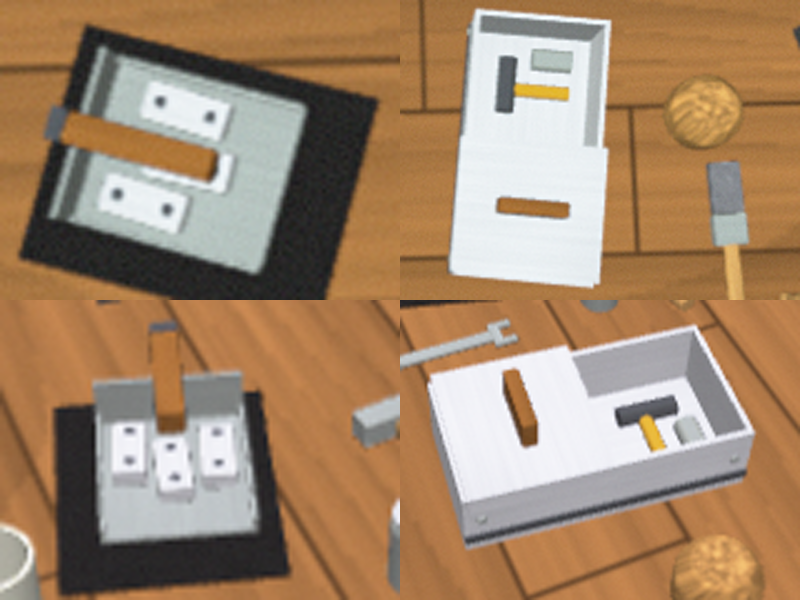

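```bash
python3 - <<'E'
from h import *
np.set_printoptions(precision=4,suppress=True)
A=lambda p:np.array(p,float)
T1=lambda p:A(p)/[400/108,300/81]+[150,175]
T2=lambda p:(A(p)-[400,0])/(400/180)+[290,140]
S1=lambda p:(A(p)-[0,300])/4+[215,130]
S2=lambda p:(A(p)-[400,300])/2.5+[240,200]
P=tri(T1([(212,166),(63,127),(306,103),(260,272)]),S1([(171,411),(165,333),(257,530),(103,543)]))
print('bar front, bar rear, blade R,L',P)
yaw=lambda v:np.arctan2(v[1],v[0])
print('shovel yaw bar',yaw(P[0]-P[1]),'edge', yaw(P[2]-P[3])-np.pi/2+0)
b=onplane('top',T1([(212,166),(63,127)]),.108+.002);print('bar on plane',b,yaw(b[0]-b[1]),np.linalg.norm(b[0]-b[1]))
e=onplane('top',T1([(306,103),(260,272)]),.008);es=onplane('side',S1([(257,530),(103,543)]),.008)
print('blade front',e,es,yaw(e[0]-e[1])-np.pi/2)
print('mat top',onplane('top',T1([(85,27),(378,98),(22,257)]),.004));m=onplane('side',S1([(55,408),(262,392),(288,572),(60,593)]),.004);print('mat side',m,m.mean(0))
print('cover grip',tri([[349.47,232.97]],S2([(519,406)])))
g=onplane('top',[[333.85,231.5],[365.15,234.3]],.135);print('grip ends',g,yaw(g[0]-g[1])-np.pi/2,g.mean(0))
c=onplane('top',T2([(461,137),(607,150),(600,287),(449,272)]),.097);print('cover',c,c.mean(0),[yaw(c[0]-c[3]),yaw(c[1]-c[2]),yaw(c[0]-c[1])-np.pi/2])
r=onplane('top',T2([(477,11),(610,21)]),.09);print('rim far',r,r.mean(0),yaw(r[0]-r[1])-np.pi/2)
tin=tri([[265,159]],[[320.5,183]]);print('tin',tin)
print('wrench/mug', onplane('top',[[270,215],[270,270]],.01),onplane('top',[[240,287]],.085))
print('hammer', onplane('top',[[202,145],[205,158],[288,135]],.02),'float',onplane('top',[[427,190]],.085),'brush',onplane('top',[[437,215]],.03))
E
```

```text
bar front, bar rear, blade R,L [[0.5517 0.1788 0.1095 0.0042]
 [0.583  0.2865 0.1031 0.0058]
 [0.6064 0.1276 0.0022 0.001 ]
 [0.4792 0.1632 0.0025 0.0044]]
shovel yaw bar -1.8539847129952245 edge -1.8437446957837564
bar on plane [[0.5496 0.1793 0.11  ]
 [0.5794 0.2852 0.11  ]] -1.8448162888280861 0.11001152818813383
blade front [[0.6062 0.1267 0.008 ]
 [0.477  0.1628 0.008 ]] [[0.6038 0.122  0.008 ]
 [0.48   0.157  0.008 ]] -1.8436799229387182
mat top [[0.6706 0.3007 0.004 ]
 [0.6093 0.0713 0.004 ]
 [0.4918 0.3483 0.004 ]]
mat side [[0.4947 0.3459 0.004 ]
 [0.6763 0.2937 0.004 ]
 [0.6105 0.07   0.004 ]
 [0.4308 0.1191 0.004 ]] [0.5531 0.2072 0.004 ]
cover grip [[ 0.5082 -0.1856  0.1161  0.0005]]
grip ends [[ 0.5114 -0.1438  0.135 ]
 [ 0.5029 -0.2215  0.135 ]] -0.11002066120577747 [ 0.5072 -0.1826  0.135 ]
cover [[ 0.5925 -0.108   0.097 ]
 [ 0.5734 -0.2785  0.097 ]
 [ 0.4145 -0.2632  0.097 ]
 [ 0.435  -0.0896  0.097 ]] [ 0.5039 -0.1848  0.097 ] [np.float64(-0.11641195014182781), np.float64(-0.09545844370894463), np.float64(-0.11137924410068334)]
rim far [[ 0.7459 -0.1323  0.09  ]
 [ 0.7298 -0.2912  0.09  ]] [ 0.7379 -0.2118  0.09  ] -0.10093429906793472
tin [[0.7127 0.0299 0.0699 0.0075]]
wrench/mug [[0.5687 0.0204 0.01  ]
 [0.4144 0.0229 0.01  ]] [[0.3745 0.0986 0.085 ]]
hammer [[ 0.7745  0.2126  0.02  ]
 [ 0.7359  0.2038  0.02  ]
 [ 0.7971 -0.0355  0.02  ]] float [[ 0.6189 -0.3994  0.085 ]] brush [[ 0.557  -0.4424  0.03  ]]
```

```bash
cat >> h.py <<'E'
def plan(tx,ty,tz,yaw,n,p0=None):
    s=arm.get_state(); p=np.array(p0[:3] if p0 else s['ee_pos']); y=p0[3] if p0 else s['ee_rot'][2]
    dt=(y-yaw+np.pi)%(2*np.pi)-np.pi
    T=np.array([tx,ty,tz]); rows=[]
    for k in range(n):
        d=(T-p)/(n-k)*1000; c,q=np.cos(y),np.sin(y)
        r=[round(c*d[0]+q*d[1]),round(q*d[0]-c*d[1]),round(-d[2])]; tw=round(dt/n,3)
        p=p+np.array([c*r[0]+q*r[1],q*r[0]-c*r[1],-r[2]])/1000; y-=tw
        rows.append((*r,tw))
        if k%5==4: print(rows[-5:])
    print(rows[n-n%5:], p.round(4),round(y,4)); return [*p,y]
E
python3 -c "
from h import *
plan(.507,-.184,.20,1.463,25)"
```

```text
[(-22, -24, 1, np.float64(0.051)), (-23, -22, 1, np.float64(0.051)), (-24, -21, 1, np.float64(0.051)), (-25, -20, 1, np.float64(0.051)), (-26, -19, 1, np.float64(0.051))]
[(-27, -17, 1, np.float64(0.051)), (-28, -16, 1, np.float64(0.051)), (-28, -15, 1, np.float64(0.051)), (-29, -13, 1, np.float64(0.051)), (-30, -12, 1, np.float64(0.051))]
[(-30, -10, 2, np.float64(0.051)), (-31, -9, 1, np.float64(0.051)), (-31, -7, 2, np.float64(0.051)), (-31, -5, 1, np.float64(0.051)), (-32, -4, 2, np.float64(0.051))]
[(-32, -2, 1, np.float64(0.051)), (-32, -1, 2, np.float64(0.051)), (-32, 1, 1, np.float64(0.051)), (-32, 3, 2, np.float64(0.051)), (-32, 4, 1, np.float64(0.051))]
[(-31, 6, 2, np.float64(0.051)), (-31, 8, 1, np.float64(0.051)), (-30, 9, 2, np.float64(0.051)), (-30, 11, 1, np.float64(0.051)), (-30, 12, 2, np.float64(0.051))]
[] [ 0.5073 -0.1842  0.1997] 1.4558
```

>>> carry_out:
  series:
    - {"claw": 100, "x": -22, "y": -24, "z": 1, "twist": 0.051}
    - {"claw": 100, "x": -23, "y": -22, "z": 1, "twist": 0.051}
    - {"claw": 100, "x": -24, "y": -21, "z": 1, "twist": 0.051}
    - {"claw": 100, "x": -25, "y": -20, "z": 1, "twist": 0.051}
    - {"claw": 100, "x": -26, "y": -19, "z": 1, "twist": 0.051}
  newtons: 20

```text
t: 0.52
ee_pos: [0.3022, 0.4199, 0.2281]
ee_rot: [-3.141, -0.0, 2.474]
contact_force: [0.7, 0.3, 0.1]
finger_gap: 0.087
grasp_force: 0.0
```

>>> carry_out:
  series:
    - {"x": -27, "y": -17, "z": 1, "twist": 0.051}
    - {"x": -28, "y": -16, "z": 1, "twist": 0.051}
    - {"x": -28, "y": -15, "z": 1, "twist": 0.051}
    - {"x": -29, "y": -13, "z": 1, "twist": 0.051}
    - {"x": -30, "y": -12, "z": 1, "twist": 0.051}

```text
invalid input at $.series[0]: expected keys claw, x, y, z, twist
```

>>> carry_out:
  series:
    - {"x": -30, "y": -10, "z": 2, "twist": 0.051}
    - {"x": -31, "y": -9, "z": 1, "twist": 0.051}
    - {"x": -31, "y": -7, "z": 2, "twist": 0.051}
    - {"x": -31, "y": -5, "z": 1, "twist": 0.051}
    - {"x": -32, "y": -4, "z": 2, "twist": 0.051}

```text
invalid input at $.series[0]: expected keys claw, x, y, z, twist
```

>>> carry_out:
  series:
    - {"x": -32, "y": -2, "z": 1, "twist": 0.051}
    - {"x": -32, "y": -1, "z": 2, "twist": 0.051}
    - {"x": -32, "y": 1, "z": 1, "twist": 0.051}
    - {"x": -32, "y": 3, "z": 2, "twist": 0.051}
    - {"x": -32, "y": 4, "z": 1, "twist": 0.051}

```text
invalid input at $.series[0]: expected keys claw, x, y, z, twist
```

>>> carry_out:
  series:
    - {"x": -31, "y": 6, "z": 2, "twist": 0.051}
    - {"x": -31, "y": 8, "z": 1, "twist": 0.051}
    - {"x": -30, "y": 9, "z": 2, "twist": 0.051}
    - {"x": -30, "y": 11, "z": 1, "twist": 0.051}
    - {"x": -30, "y": 12, "z": 2, "twist": 0.051}

```text
invalid input at $.series[0]: expected keys claw, x, y, z, twist
```

Every key is needed in each row; I'll continue with full rows.

>>> carry_out:
  series:
    - {"claw": 100, "x": -27, "y": -17, "z": 1, "twist": 0.051}
    - {"claw": 100, "x": -28, "y": -16, "z": 1, "twist": 0.051}
    - {"claw": 100, "x": -28, "y": -15, "z": 1, "twist": 0.051}
    - {"claw": 100, "x": -29, "y": -13, "z": 1, "twist": 0.051}
    - {"claw": 100, "x": -30, "y": -12, "z": 1, "twist": 0.051}

```text
t: 0.93
ee_pos: [0.3538, 0.2685, 0.2234]
ee_rot: [-3.141, -0.0, 2.219]
contact_force: [1.6, 0.2, -0.4]
finger_gap: 0.0869
grasp_force: 0.0
```

>>> carry_out:
  series:
    - {"claw": 100, "x": -30, "y": -10, "z": 2, "twist": 0.051}
    - {"claw": 100, "x": -31, "y": -9, "z": 1, "twist": 0.051}
    - {"claw": 100, "x": -31, "y": -7, "z": 2, "twist": 0.051}
    - {"claw": 100, "x": -31, "y": -5, "z": 1, "twist": 0.051}
    - {"claw": 100, "x": -32, "y": -4, "z": 2, "twist": 0.051}

```text
t: 1.35
ee_pos: [0.4049, 0.1175, 0.2155]
ee_rot: [3.142, -0.0, 1.963]
contact_force: [0.2, -0.8, 0.4]
finger_gap: 0.0868
grasp_force: 0.0
```

>>> carry_out:
  series:
    - {"claw": 100, "x": -32, "y": -2, "z": 1, "twist": 0.051}
    - {"claw": 100, "x": -32, "y": -1, "z": 2, "twist": 0.051}
    - {"claw": 100, "x": -32, "y": 1, "z": 1, "twist": 0.051}
    - {"claw": 100, "x": -32, "y": 3, "z": 2, "twist": 0.051}
    - {"claw": 100, "x": -32, "y": 4, "z": 1, "twist": 0.051}

```text
t: 1.77
ee_pos: [0.4559, -0.0346, 0.2082]
ee_rot: [-3.141, -0.0, 1.708]
contact_force: [-0.3, 0.2, -1.1]
finger_gap: 0.0867
grasp_force: 0.0
```

>>> carry_out:
  series:
    - {"claw": 100, "x": -31, "y": 6, "z": 2, "twist": 0.051}
    - {"claw": 100, "x": -31, "y": 8, "z": 1, "twist": 0.051}
    - {"claw": 100, "x": -30, "y": 9, "z": 2, "twist": 0.051}
    - {"claw": 100, "x": -30, "y": 11, "z": 1, "twist": 0.051}
    - {"claw": 100, "x": -30, "y": 12, "z": 2, "twist": 0.051}

```text
t: 2.18
ee_pos: [0.5078, -0.1851, 0.2002]
ee_rot: [-3.141, -0.0, 1.453]
contact_force: [0.6, -0.7, 0.5]
finger_gap: 0.0872
grasp_force: 0.0
```

>>> carry_out:
  series:
    - {"claw": 100, "x": 0, "y": 0, "z": 25, "twist": -0.008}
    - {"claw": 100, "x": 0, "y": 0, "z": 25, "twist": 0}
    - {"claw": 100, "x": 0, "y": 0, "z": 20, "twist": 0}
    - {"claw": 100, "x": 0, "y": 0, "z": 15, "twist": 0}
    - {"claw": 0, "x": 0, "y": 0, "z": 0, "twist": 0}
  newtons: 20

```text
t: 2.6
ee_pos: [0.5054, -0.1825, 0.1123]
ee_rot: [-3.135, -0.003, 1.463]
contact_force: [-0.5, 1.0, 0.8]
finger_gap: 0.0845
grasp_force: 0.0
```

>>> carry_out:
  series:
    - {"claw": 0, "x": 0, "y": 0, "z": 0, "twist": 0}
    - {"claw": 0, "x": 0, "y": 0, "z": 0, "twist": 0}
    - {"claw": 0, "x": 0, "y": 0, "z": 0, "twist": 0}
    - {"claw": 0, "x": 0, "y": 0, "z": 0, "twist": 0}
    - {"claw": 0, "x": 0, "y": 0, "z": 0, "twist": 0}

```text
t: 3.02
ee_pos: [0.5082, -0.1839, 0.1166]
ee_rot: [3.14, 0.001, 1.464]
contact_force: [-0.1, 0.5, -0.9]
finger_gap: 0.0548
grasp_force: 0.0
```

>>> carry_out:
  series:
    - {"claw": 0, "x": 0, "y": 0, "z": 0, "twist": 0}
    - {"claw": 0, "x": 0, "y": 0, "z": 0, "twist": 0}
    - {"claw": 0, "x": 0, "y": 0, "z": 0, "twist": 0}
    - {"claw": 0, "x": 0, "y": 0, "z": 0, "twist": 0}
    - {"claw": 0, "x": 0, "y": 0, "z": 0, "twist": 0}

```text
t: 3.43
ee_pos: [0.5077, -0.1836, 0.1156]
ee_rot: [3.142, 0.0, 1.464]
contact_force: [0.4, 0.1, -0.1]
finger_gap: 0.0218
grasp_force: 0.0
```

>>> carry_out:
  series:
    - {"claw": 0, "x": 0, "y": 0, "z": 0, "twist": 0}
    - {"claw": 0, "x": 0, "y": 0, "z": 0, "twist": 0}

```text
t: 3.6
ee_pos: [0.5081, -0.1837, 0.1156]
ee_rot: [3.141, -0.0, 1.463]
contact_force: [1.3, 0.7, 0.8]
finger_gap: 0.0177
grasp_force: 20.0
```

>>> carry_out:
  series:
    - {"claw": 0, "x": 0, "y": 20, "z": 0, "twist": 0}
    - {"claw": 0, "x": 0, "y": 25, "z": 0, "twist": 0}
    - {"claw": 0, "x": 0, "y": 25, "z": 0, "twist": 0}
    - {"claw": 0, "x": 0, "y": 25, "z": 0, "twist": 0}
    - {"claw": 0, "x": 0, "y": 25, "z": 0, "twist": 0}

```text
t: 4.02
ee_pos: [0.6264, -0.1969, 0.1156]
ee_rot: [-3.138, 0.001, 1.464]
contact_force: [-3.2, -2.0, 2.2]
finger_gap: 0.0177
grasp_force: 20.0
```

>>> carry_out:
  series:
    - {"claw": 0, "x": 0, "y": 20, "z": 0, "twist": 0}
    - {"claw": 0, "x": 0, "y": 10, "z": 0, "twist": 0}
    - {"claw": 0, "x": 0, "y": 6, "z": 0, "twist": 0}
    - {"claw": 0, "x": 0, "y": 1, "z": 0, "twist": 0}
    - {"claw": 0, "x": 0, "y": 0, "z": 0, "twist": 0}

```text
t: 4.43
ee_pos: [0.6615, -0.2009, 0.1156]
ee_rot: [-3.136, 0.001, 1.464]
contact_force: [-4.6, -1.2, 3.4]
finger_gap: 0.0181
grasp_force: 20.0
```

>>> carry_out:
  series:
    - {"claw": 100, "x": 0, "y": 0, "z": 0, "twist": 0}
    - {"claw": 100, "x": 0, "y": 0, "z": 0, "twist": 0}
    - {"claw": 100, "x": 0, "y": 0, "z": 0, "twist": 0}
    - {"claw": 100, "x": 0, "y": 0, "z": -25, "twist": 0}
    - {"claw": 100, "x": 0, "y": 0, "z": -35, "twist": 0}

```text
t: 4.85
ee_pos: [0.6611, -0.1989, 0.1716]
ee_rot: [-3.133, -0.004, 1.464]
contact_force: [0.4, -0.9, -0.1]
finger_gap: 0.0436
grasp_force: 0.0
```

```bash
python3 -c "
from h import *
print(arm.get_state()['ee_pos'],arm.get_state()['ee_rot'])
plan(.565,.2285,.20,1.297,15)"
```

```text
[ 0.66110241 -0.1989174   0.17164488] [-3.13253291 -0.00360349  1.4638294 ]
[(28, -9, -2, np.float64(0.011)), (28, -10, -2, np.float64(0.011)), (27, -10, -2, np.float64(0.011)), (27, -10, -2, np.float64(0.011)), (27, -11, -2, np.float64(0.011))]
[(27, -11, -2, np.float64(0.011)), (27, -11, -2, np.float64(0.011)), (27, -12, -2, np.float64(0.011)), (27, -12, -2, np.float64(0.011)), (27, -12, -2, np.float64(0.011))]
[(26, -12, -2, np.float64(0.011)), (26, -13, -2, np.float64(0.011)), (26, -13, -1, np.float64(0.011)), (26, -13, -2, np.float64(0.011)), (26, -13, -1, np.float64(0.011))]
[] [0.5654 0.2282 0.1996] 1.2988
```

>>> carry_out:
  series:
    - {"claw": 100, "x": 28, "y": -9, "z": -6, "twist": 0.011}
    - {"claw": 100, "x": 28, "y": -10, "z": -2, "twist": 0.011}
    - {"claw": 100, "x": 27, "y": -10, "z": -2, "twist": 0.011}
    - {"claw": 100, "x": 27, "y": -10, "z": -2, "twist": 0.011}
    - {"claw": 100, "x": 27, "y": -11, "z": -2, "twist": 0.011}

```text
t: 5.27
ee_pos: [0.6315, -0.0567, 0.1897]
ee_rot: [3.141, -0.0, 1.408]
contact_force: [-0.0, 0.4, 0.8]
finger_gap: 0.0764
grasp_force: 0.0
```

>>> carry_out:
  series:
    - {"claw": 100, "x": 27, "y": -11, "z": -2, "twist": 0.011}
    - {"claw": 100, "x": 27, "y": -11, "z": -2, "twist": 0.011}
    - {"claw": 100, "x": 27, "y": -12, "z": -2, "twist": 0.011}
    - {"claw": 100, "x": 27, "y": -12, "z": -2, "twist": 0.011}
    - {"claw": 100, "x": 27, "y": -12, "z": -2, "twist": 0.011}

```text
t: 5.68
ee_pos: [0.599, 0.0869, 0.1996]
ee_rot: [3.142, -0.0, 1.353]
contact_force: [0.9, -0.9, -0.6]
finger_gap: 0.0868
grasp_force: 0.0
```

>>> carry_out:
  series:
    - {"claw": 100, "x": 26, "y": -12, "z": -2, "twist": 0.011}
    - {"claw": 100, "x": 26, "y": -13, "z": -2, "twist": 0.011}
    - {"claw": 100, "x": 26, "y": -13, "z": -1, "twist": 0.011}
    - {"claw": 100, "x": 26, "y": -13, "z": -2, "twist": 0.011}
    - {"claw": 100, "x": 26, "y": -13, "z": -1, "twist": 0.011}

```text
t: 6.1
ee_pos: [0.5676, 0.2284, 0.2077]
ee_rot: [3.141, -0.0, 1.298]
contact_force: [-0.0, -0.1, -0.6]
finger_gap: 0.087
grasp_force: 0.0
```

```bash
python3 -c "
from h import *
snap('side','side1');t=snap('top','top1'); s=cv2.imread('pics/side1.png')
def z(im,x,y,w,h): return cv2.resize(im[y:y+h,x:x+w],(400,300),interpolation=cv2.INTER_CUBIC)
cv2.imwrite('pics/z1.png',np.hstack([z(s,200,110,120,90),z(s,240,190,160,120)]))
print(arm.get_state()['ee_pos'],arm.get_state()['ee_rot'])
plan(.565,.2285,.20,1.297,1)"
```

```text
[0.56671763 0.23106189 0.20773991] [-3.14120922e+00 -2.03612023e-03  1.30359958e+00]
[(-3, -1, 8, np.float64(0.007))] [0.565  0.2284 0.1997] 1.2966
```

View pics/z1.png

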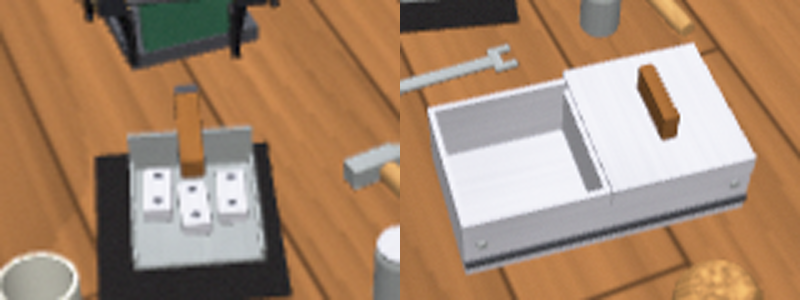

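>>> carry_out:
  series:
    - {"claw": 60, "x": -2, "y": -1, "z": 30, "twist": 0.004}
    - {"claw": 60, "x": 0, "y": 0, "z": 30, "twist": 0}
    - {"claw": 60, "x": 0, "y": 0, "z": 30, "twist": 0}
    - {"claw": 60, "x": 0, "y": 0, "z": 18, "twist": 0}
    - {"claw": 60, "x": 0, "y": 0, "z": 8, "twist": 0}
  newtons: 25

```text
t: 6.62
ee_pos: [0.5647, 0.2241, 0.0883]
ee_rot: [-3.137, 0.003, 1.295]
contact_force: [-1.0, -0.8, 1.0]
finger_gap: 0.0616
grasp_force: 0.0
```

>>> carry_out:
  series:
    - {"claw": 0, "x": 0, "y": 0, "z": 0, "twist": 0}
    - {"claw": 0, "x": 0, "y": 0, "z": 0, "twist": 0}
    - {"claw": 0, "x": 0, "y": 0, "z": 0, "twist": 0}
    - {"claw": 0, "x": 0, "y": 0, "z": 0, "twist": 0}
    - {"claw": 0, "x": 0, "y": 0, "z": 0, "twist": 0}

```text
t: 7.03
ee_pos: [0.5676, 0.2252, 0.093]
ee_rot: [3.139, -0.001, 1.295]
contact_force: [0.1, -0.2, 0.2]
finger_gap: 0.0282
grasp_force: 0.0
```

>>> carry_out:
  series:
    - {"claw": 0, "x": 0, "y": 0, "z": 0, "twist": 0}
    - {"claw": 0, "x": 0, "y": 0, "z": 0, "twist": 0}
    - {"claw": 0, "x": 0, "y": 0, "z": 0, "twist": 0}

```text
t: 7.28
ee_pos: [0.5664, 0.2254, 0.0928]
ee_rot: [3.142, -0.001, 1.295]
contact_force: [-2.7, 0.9, 5.8]
finger_gap: 0.024
grasp_force: 25.0
```

>>> carry_out:
  series:
    - {"claw": 0, "x": 0, "y": 0, "z": -4, "twist": 0}
    - {"claw": 0, "x": 0, "y": 0, "z": -8, "twist": 0}
    - {"claw": 0, "x": 0, "y": 0, "z": -14, "twist": 0}
    - {"claw": 0, "x": 0, "y": 0, "z": -18, "twist": 0}
    - {"claw": 0, "x": 0, "y": 0, "z": -20, "twist": 0}

```text
t: 7.7
ee_pos: [0.5652, 0.2246, 0.1547]
ee_rot: [-3.138, 0.002, 1.295]
contact_force: [0.5, 0.5, -6.7]
finger_gap: 0.0241
grasp_force: 25.0
```

>>> carry_out:
  series:
    - {"claw": 0, "x": 0, "y": 0, "z": -20, "twist": 0}
    - {"claw": 0, "x": 0, "y": 0, "z": -18, "twist": 0}
    - {"claw": 0, "x": 0, "y": 0, "z": -12, "twist": 0}
    - {"claw": 0, "x": 0, "y": 0, "z": -6, "twist": 0}
    - {"claw": 0, "x": 0, "y": 0, "z": -2, "twist": 0}

```text
t: 8.12
ee_pos: [0.5667, 0.225, 0.2143]
ee_rot: [3.14, -0.0, 1.295]
contact_force: [-0.1, 0.0, -7.1]
finger_gap: 0.024
grasp_force: 25.0
```

```bash
python3 -c "
from h import *
t=snap('top','top2'); s=snap('side','side2')
def z(im,x,y,w,h): return cv2.resize(im[y:y+h,x:x+w],(400,300),interpolation=cv2.INTER_CUBIC)
cv2.imwrite('pics/z2.png',np.hstack([z(s,200,90,120,90),z(t,150,170,120,90)]))
print(arm.get_state())"
```

```text
{'t': 8.2167, 'q': array([ 1.95002470e-01,  5.29650891e-01,  1.49445634e+00, -1.63312348e-04,
        1.11867396e+00,  4.70997217e-01]), 'joint_velocities': array([-0.00070201,  0.01620208,  0.01334944, -0.00037732, -0.00436147,
        0.00036793]), 'effort': array([ 6.29243790e-02, -4.77915323e+01, -1.90546900e+01,  1.33402739e-01,
       -4.80699135e-03, -3.15227935e-04]), 'ee_pos': array([0.5660454 , 0.22490128, 0.21305354]), 'ee_rot': array([-3.14060014e+00,  6.70164197e-04,  1.29487335e+00]), 'contact_force': array([ 0.22720204, -0.63042906, -6.11954333]), 'wrist_torque': array([-0.13987107,  0.09551641,  0.01284656]), 'grasp_force': 24.97738653793931, 'finger_gap': 0.023782086011692027}
```

View pics/z2.png

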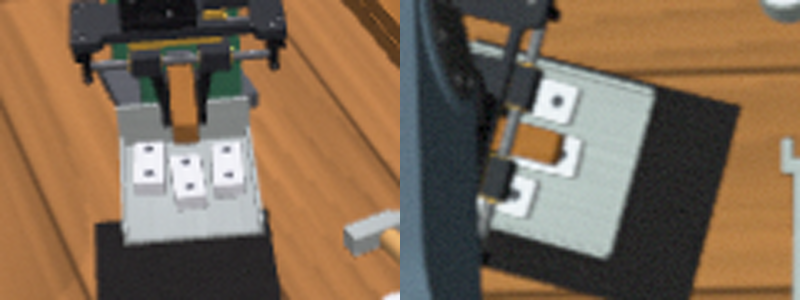

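```bash
cat >> h.py <<'E'
def wplan(T,yaw,w,p=None):
    s=arm.get_state(); p=np.array(s['ee_pos'] if p is None else p); y=s['ee_rot'][2]; w=np.array(w,float)/sum(w); p0=p.copy(); T=np.array(T); y0=y
    f=0
    for k,a in enumerate(w):
        f+=a; g=p0+f*(T-p0); d=(g-p)*1000; c,q=np.cos(y),np.sin(y)
        r=[round(c*d[0]+q*d[1]),round(q*d[0]-c*d[1]),round(-d[2])]; tw=round(float(y-(y0+f*(yaw-y0))),3)
        p=p+np.array([c*r[0]+q*r[1],q*r[0]-c*r[1],-r[2]])/1000; y-=tw
        print(*r,tw,'|' if k%5==4 else '')
    print(p,y)
E
python3 -c "
from h import *
wplan([.5098,-.1452,.214],1.463,[1,2,3,4,5]+[5]*10+[5,4,3,2,1])"
```

```text
-5 1 0 -0.002 
-9 1 0 -0.004 
-14 1 0 -0.007 
-18 2 0 -0.008 
-24 3 0 -0.011 |
-23 2 0 -0.01 
-23 2 0 -0.011 
-24 2 0 -0.01 
-23 1 0 -0.011 
-23 1 0 -0.01 |
-24 1 -1 -0.011 
-23 1 0 -0.01 
-24 1 0 -0.011 
-23 0 0 -0.01 
-23 0 0 -0.011 |
-24 -1 0 -0.01 
-18 0 0 -0.009 
-14 0 0 -0.006 
-10 -1 0 -0.004 
-5 0 0 -0.002 |
[ 0.50970941 -0.14566686  0.21405354] 1.4628733465853458
```

>>> carry_out:
  series:
    - {"claw": 0, "x": -5, "y": 1, "z": 0, "twist": -0.002}
    - {"claw": 0, "x": -9, "y": 1, "z": 0, "twist": -0.004}
    - {"claw": 0, "x": -14, "y": 1, "z": 0, "twist": -0.007}
    - {"claw": 0, "x": -18, "y": 2, "z": 0, "twist": -0.008}
    - {"claw": 0, "x": -24, "y": 3, "z": 0, "twist": -0.011}

```text
t: 8.63
ee_pos: [0.5552, 0.155, 0.2126]
ee_rot: [-3.14, 0.0, 1.329]
contact_force: [-0.6, -1.1, -6.1]
finger_gap: 0.0239
grasp_force: 25.0
```

>>> carry_out:
  series:
    - {"claw": 0, "x": -23, "y": 2, "z": 0, "twist": -0.01}
    - {"claw": 0, "x": -23, "y": 2, "z": 0, "twist": -0.011}
    - {"claw": 0, "x": -24, "y": 2, "z": 0, "twist": -0.01}
    - {"claw": 0, "x": -23, "y": 1, "z": 0, "twist": -0.011}
    - {"claw": 0, "x": -23, "y": 1, "z": 0, "twist": -0.01}

```text
t: 9.05
ee_pos: [0.537, 0.0386, 0.2128]
ee_rot: [-3.14, 0.001, 1.379]
contact_force: [-0.8, -0.5, -5.9]
finger_gap: 0.0237
grasp_force: 25.0
```

>>> carry_out:
  series:
    - {"claw": 0, "x": -24, "y": 1, "z": 0, "twist": -0.011}
    - {"claw": 0, "x": -23, "y": 1, "z": 0, "twist": -0.01}
    - {"claw": 0, "x": -24, "y": 1, "z": 0, "twist": -0.011}
    - {"claw": 0, "x": -23, "y": 0, "z": 0, "twist": -0.01}
    - {"claw": 0, "x": -23, "y": 0, "z": 0, "twist": -0.011}

```text
t: 9.47
ee_pos: [0.52, -0.0771, 0.2129]
ee_rot: [-3.14, 0.0, 1.432]
contact_force: [1.3, 0.4, -5.2]
finger_gap: 0.0238
grasp_force: 25.0
```

>>> carry_out:
  series:
    - {"claw": 0, "x": -24, "y": -1, "z": 0, "twist": -0.01}
    - {"claw": 0, "x": -18, "y": 0, "z": 0, "twist": -0.009}
    - {"claw": 0, "x": -14, "y": 0, "z": 0, "twist": -0.006}
    - {"claw": 0, "x": -10, "y": -1, "z": 0, "twist": -0.004}
    - {"claw": 0, "x": -5, "y": 0, "z": 0, "twist": -0.002}

```text
t: 9.88
ee_pos: [0.5093, -0.1472, 0.2131]
ee_rot: [-3.14, 0.0, 1.461]
contact_force: [-0.5, 0.0, -6.2]
finger_gap: 0.0238
grasp_force: 25.0
```

```bash
python3 -c "
from h import *
t=snap('top','top3'); s=snap('side','side3')
def z(im,x,y,w,h): return cv2.resize(im[y:y+h,x:x+w],(400,300),interpolation=cv2.INTER_CUBIC)
cv2.imwrite('pics/z3.png',np.hstack([z(s,230,150,160,120),z(t,290,140,160,120)]))
s=arm.get_state();print(s['ee_pos'],s['ee_rot'],s['contact_force'],s['wrist_torque'])"
```

```text
[ 0.50980204 -0.14617617  0.21325426] [-3.14102690e+00 -3.49987652e-04  1.46124770e+00] [ 0.82838136 -0.22582713 -6.19506581] [-0.18724563  0.03878653 -0.02128223]
```

View pics/z3.png

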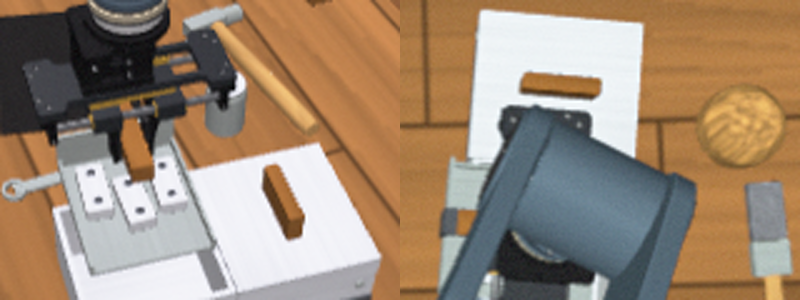

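```bash
python3 -c "
from h import *
e=onplane('side',np.array([(93,273),(215,245)])/2.5+[230,150],.2131-.0888+.002)
c=np.array([.5055,-.185]);ex=np.array([.9942,-.1078]);ey=np.array([.1078,.9942])
for p in e: print(p,(p[:2]-c)@ex,(p[:2]-c)@ey)"
```

```text
[ 0.43778849 -0.22351117  0.1263    ] -0.06316727602933041 -0.04558710329114678
[ 0.56555174 -0.23795479  0.1263    ] 0.06541196159179301 -0.0461740733050744
```

>>> carry_out:
  series:
    - {"claw": 0, "x": 0, "y": -1, "z": 5, "twist": 0}
    - {"claw": 0, "x": 0, "y": 0, "z": 10, "twist": 0}
    - {"claw": 0, "x": 0, "y": 0, "z": 10, "twist": 0}
    - {"claw": 0, "x": 0, "y": 0, "z": 6, "twist": 0}
    - {"claw": 0, "x": 0, "y": 0, "z": 2, "twist": 0}

```text
t: 10.4
ee_pos: [0.508, -0.1443, 0.1787]
ee_rot: [-3.137, -0.001, 1.464]
contact_force: [-2.7, -0.8, 1.3]
finger_gap: 0.0239
grasp_force: 25.0
```

>>> carry_out:
  series:
    - {"claw": 0, "x": -1, "y": 0, "z": 2, "twist": 0}
    - {"claw": 0, "x": -1, "y": 0, "z": 2, "twist": 0}
    - {"claw": 0, "x": 0, "y": 0, "z": 0, "twist": 0}

```text
t: 10.65
ee_pos: [0.5082, -0.1477, 0.1774]
ee_rot: [-3.14, 0.001, 1.464]
contact_force: [-5.0, -0.1, 1.5]
finger_gap: 0.0238
grasp_force: 25.0
```

>>> carry_out:
  series:
    - {"claw": 0, "x": -4, "y": 0, "z": 2, "twist": 0}
    - {"claw": 0, "x": -4, "y": 0, "z": 2, "twist": 0}
    - {"claw": 0, "x": -4, "y": 0, "z": 2, "twist": 0}
    - {"claw": 0, "x": -4, "y": 0, "z": 2, "twist": 0}
    - {"claw": 0, "x": 0, "y": 0, "z": 0, "twist": 0}

```text
t: 11.07
ee_pos: [0.5073, -0.1642, 0.1683]
ee_rot: [3.142, 0.0, 1.462]
contact_force: [-4.5, -1.6, 2.0]
finger_gap: 0.0241
grasp_force: 25.0
```

```bash
python3 -c "
from h import *
s=snap('side','side4')
cv2.imwrite('pics/z4.png',cv2.resize(s[150:270,230:390],(400,300),interpolation=cv2.INTER_CUBIC))
s=arm.get_state();print(s['ee_pos'],s['ee_rot'],s['contact_force'],s['wrist_torque'])"
```

```text
[ 0.50731844 -0.16406382  0.16839457] [3.14155970e+00 5.41670218e-04 1.46230797e+00] [-4.0621896  -0.36279774  1.76755846] [-0.13689124  0.6993183   0.1852893 ]
```

View pics/z4.png

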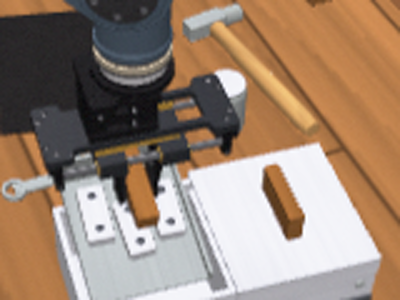

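>>> carry_out:
  series:
    - {"claw": 0, "x": 0, "y": -2, "z": 0, "twist": 0}
    - {"claw": 0, "x": 0, "y": -1, "z": 0, "twist": 0}
    - {"claw": 0, "x": 0, "y": 0, "z": 0, "twist": 0}

```text
t: 11.37
ee_pos: [0.5061, -0.1636, 0.1688]
ee_rot: [3.137, 0.001, 1.462]
contact_force: [2.4, -0.7, -2.9]
finger_gap: 0.0239
grasp_force: 25.0
```

>>> carry_out:
  series:
    - {"claw": 0, "x": -4, "y": 0, "z": 3, "twist": 0}
    - {"claw": 0, "x": -4, "y": 0, "z": 3, "twist": 0}
    - {"claw": 0, "x": -3, "y": 0, "z": 3, "twist": 0}
    - {"claw": 0, "x": -3, "y": 0, "z": 3, "twist": 0}
    - {"claw": 0, "x": 0, "y": 0, "z": 0, "twist": 0}

```text
t: 11.78
ee_pos: [0.5038, -0.1785, 0.1565]
ee_rot: [3.139, 0.002, 1.462]
contact_force: [2.4, -2.4, 1.3]
finger_gap: 0.0241
grasp_force: 25.0
```

>>> carry_out:
  series:
    - {"claw": 0, "x": -3, "y": 0, "z": 4, "twist": 0}
    - {"claw": 0, "x": -3, "y": 0, "z": 4, "twist": 0}
    - {"claw": 0, "x": -3, "y": 0, "z": 4, "twist": 0}
    - {"claw": 0, "x": 0, "y": 0, "z": 0, "twist": 0}
    - {"claw": 0, "x": 0, "y": 0, "z": 0, "twist": 0}

```text
t: 12.2
ee_pos: [0.5028, -0.1878, 0.1445]
ee_rot: [3.139, 0.003, 1.463]
contact_force: [2.9, -5.3, 1.3]
finger_gap: 0.0242
grasp_force: 25.0
```

```bash
python3 -c "
from h import *
s=snap('side','side5')
cv2.imwrite('pics/z5.png',cv2.resize(s[170:290,230:390],(400,300),interpolation=cv2.INTER_CUBIC))
s=arm.get_state();print(s['ee_pos'],s['ee_rot'],s['contact_force'],s['wrist_torque'])"
```

```text
[ 0.50279036 -0.18777529  0.14448473] [3.13901202e+00 2.90714604e-03 1.46288374e+00] [ 2.98804917 -6.20997885  0.61771364] [-0.8943134  -0.45635746 -0.07133827]
```

View pics/z5.png

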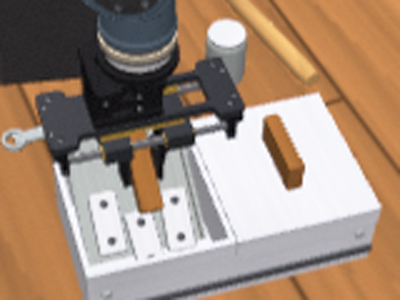

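```bash
python3 -c "
from h import *
o,d=ray('side',np.array([(104,224),(141,242),(178,219),(148,205)])/2.5+[230,170])
c=np.array([.5055,-.185,0]);M=np.array([[.9942,-.1078,0],[.1078,.9942,0],[0,0,1]])
o=M@(o-c);d=d@M.T
for th in (30,37,40):
  t=np.radians(th); n=np.array([0,-np.sin(t),np.cos(t)])
  # n: normal of blade tipped front(-y) down: front dir=(0,-cos,-sin); up normal=(0,-sin,cos)
  g=np.array([0,-3e-3,.1445+.008])
  for k in range(4):
    off=-.094+.022 if k<3 else .012
    s=(n@g+off-n@o)/(d[k]@n); p=o+d[k]*s; print(th,p.round(4),'x_s',round(float((p-g)@np.array([0,-np.cos(t),-np.sin(t)])-.011),4))
"
```

```text
30 [-0.0438 -0.007   0.067 ] x_s 0.0352
30 [-0.0096 -0.0311  0.0531] x_s 0.063
30 [ 0.0358 -0.0182  0.0606] x_s 0.0482
30 [-0.0068 -0.0491  0.1397] x_s 0.0354
37 [-0.043  -0.0034  0.062 ] x_s 0.0438
37 [-0.0081 -0.0257  0.0453] x_s 0.0716
37 [ 0.0373 -0.0138  0.0542] x_s 0.0567
37 [-0.0058 -0.0459  0.1352] x_s 0.0336
40 [-0.0427 -0.0017  0.0596] x_s 0.0477
40 [-0.0074 -0.0232  0.0416] x_s 0.0757
40 [ 0.038  -0.0117  0.0512] x_s 0.0607
40 [-0.0054 -0.0445  0.1334] x_s 0.0331
```

>>> carry_out:
  series:
    - {"claw": 0, "x": 0, "y": 0, "z": 1, "twist": 0}
    - {"claw": 0, "x": 0, "y": 0, "z": 0, "twist": 0}
    - {"claw": 0, "x": 0, "y": 0, "z": 0, "twist": 0}
    - {"claw": 0, "x": 0, "y": 0, "z": 0, "twist": 0}
    - {"claw": 0, "x": 0, "y": 0, "z": 0, "twist": 0}
  newtons: 35

```text
t: 12.67
ee_pos: [0.5028, -0.188, 0.1441]
ee_rot: [3.139, 0.004, 1.463]
contact_force: [2.8, -6.2, 3.6]
finger_gap: 0.0235
grasp_force: 35.0
```

>>> carry_out:
  series:
    - {"claw": 0, "x": 2, "y": 0, "z": -3, "twist": 0}
    - {"claw": 0, "x": 3, "y": 0, "z": -5, "twist": 0}
    - {"claw": 0, "x": 3, "y": 0, "z": -5, "twist": 0}
    - {"claw": 0, "x": 3, "y": 0, "z": -6, "twist": 0}
    - {"claw": 0, "x": 3, "y": 0, "z": -6, "twist": 0}

```text
t: 13.08
ee_pos: [0.502, -0.1705, 0.1682]
ee_rot: [-3.138, -0.002, 1.463]
contact_force: [-0.5, 0.4, -2.7]
finger_gap: 0.0236
grasp_force: 35.0
```

```bash
python3 -c "
from h import *
s=snap('side','side6')
cv2.imwrite('pics/z6.png',cv2.resize(s[170:290,230:390],(400,300),interpolation=cv2.INTER_CUBIC))
s=arm.get_state();print(s['ee_pos'],s['ee_rot'],s['contact_force'],s['wrist_torque'])"
```

```text
[ 0.50313856 -0.17057755  0.16967329] [-3.14125049e+00 -5.41703250e-04  1.46377726e+00] [ 0.22443855 -0.48554774 -1.91158907] [-0.26900356  0.09105211  0.0029304 ]
```

View pics/z6.png

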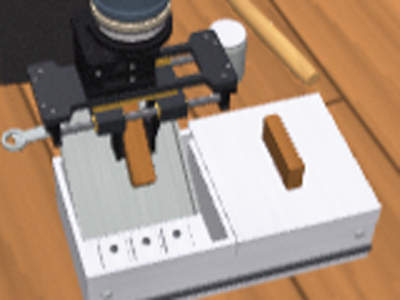

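>>> carry_out:
  series:
    - {"claw": 0, "x": 0, "y": 0, "z": -10, "twist": 0}
    - {"claw": 0, "x": 0, "y": 0, "z": -20, "twist": 0}
    - {"claw": 0, "x": 0, "y": 0, "z": -25, "twist": 0}
    - {"claw": 0, "x": 0, "y": 0, "z": -25, "twist": 0}
    - {"claw": 0, "x": 0, "y": 0, "z": -15, "twist": 0}

```text
t: 13.55
ee_pos: [0.5041, -0.1724, 0.2668]
ee_rot: [3.138, 0.002, 1.463]
contact_force: [1.4, -0.7, -3.1]
finger_gap: 0.024
grasp_force: 35.0
```

```bash
python3 -c "
from h import *
snap('side','side7');snap('top','top7')
s=arm.get_state();print(s['ee_pos'],s['ee_rot'],s['contact_force'],s['wrist_torque'])
wplan([.535,.1464,.245],1.297,[1,2,3,4,5]+[5]*5+[5,4,3,2,1])
t=cv2.imread('pics/top7.png');s=cv2.imread('pics/side7.png')
z=lambda im,x,y,w,h: cv2.resize(im[y:y+h,x:x+w],(400,300),interpolation=cv2.INTER_CUBIC)
cv2.imwrite('pics/z7.png',np.hstack([z(s,230,110,200,150),z(t,290,140,160,120)]))
"
```

```text
[ 0.50512268 -0.1729336   0.26718588] [3.13444011 0.00348976 1.46305117] [-0.05733628 -0.21810436 -4.69307434] [-0.3229151   0.0468043  -0.04142929]
6 0 0 0.003 
11 0 1 0.006 
18 -1 1 0.009 
23 0 2 0.012 
29 -2 2 0.015 |
30 -1 2 0.015 
29 -3 2 0.015 
29 -2 2 0.016 
29 -3 2 0.015 
29 -4 2 0.015 |
28 -4 2 0.015 
24 -3 2 0.012 
17 -3 1 0.009 
11 -2 1 0.006 
6 -1 0 0.003 |
[0.53508472 0.14635098 0.24518588] 1.2970511702119396
```

>>> carry_out:
  series:
    - {"claw": 0, "x": 6, "y": 0, "z": 0, "twist": 0.003}
    - {"claw": 0, "x": 11, "y": 0, "z": 1, "twist": 0.006}
    - {"claw": 0, "x": 18, "y": -1, "z": 1, "twist": 0.009}
    - {"claw": 0, "x": 23, "y": 0, "z": 2, "twist": 0.012}
    - {"claw": 0, "x": 29, "y": -2, "z": 2, "twist": 0.015}

```text
t: 14.07
ee_pos: [0.5103, -0.0848, 0.2557]
ee_rot: [-3.138, -0.0, 1.415]
contact_force: [0.7, 0.3, -2.8]
finger_gap: 0.0239
grasp_force: 35.0
```

>>> carry_out:
  series:
    - {"claw": 0, "x": 30, "y": -1, "z": 2, "twist": 0.015}
    - {"claw": 0, "x": 29, "y": -3, "z": 2, "twist": 0.015}
    - {"claw": 0, "x": 29, "y": -2, "z": 2, "twist": 0.016}
    - {"claw": 0, "x": 29, "y": -3, "z": 2, "twist": 0.015}
    - {"claw": 0, "x": 29, "y": -4, "z": 2, "twist": 0.015}

```text
t: 14.48
ee_pos: [0.5234, 0.0627, 0.2456]
ee_rot: [-3.137, 0.001, 1.341]
contact_force: [0.8, -0.5, -2.4]
finger_gap: 0.0232
grasp_force: 35.0
```

>>> carry_out:
  series:
    - {"claw": 0, "x": 28, "y": -4, "z": 2, "twist": 0.015}
    - {"claw": 0, "x": 24, "y": -3, "z": 2, "twist": 0.012}
    - {"claw": 0, "x": 17, "y": -3, "z": 1, "twist": 0.009}
    - {"claw": 0, "x": 11, "y": -2, "z": 1, "twist": 0.006}
    - {"claw": 0, "x": 6, "y": -1, "z": 0, "twist": 0.003}

```text
t: 14.9
ee_pos: [0.5314, 0.1493, 0.2393]
ee_rot: [-3.136, 0.001, 1.299]
contact_force: [0.3, 0.2, -2.4]
finger_gap: 0.0236
grasp_force: 35.0
```

```bash
python3 -c "
from h import *
s=snap('side','side8')
st=arm.get_state();print(st['ee_pos'],st['ee_rot'],st['contact_force'],st['wrist_torque'])
z=lambda im,x,y,w,h: cv2.resize(im[y:y+h,x:x+w],(400,300),interpolation=cv2.INTER_CUBIC)
cv2.imwrite('pics/z8.png',np.hstack([z(s,200,90,160,120),z(s,230,190,160,120)]))
"
```

```text
[0.53176816 0.14953749 0.23968709] [-3.13722327e+00  4.38695915e-04  1.29851820e+00] [-0.20374317  0.12519856 -3.84563032] [-0.25592471  0.07558944 -0.03399015]
```

View pics/z8.png

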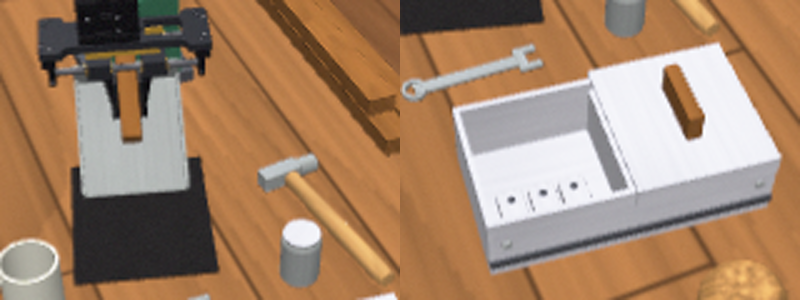

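>>> carry_out:
  series:
    - {"claw": 0, "x": -2, "y": 4, "z": 15, "twist": 0}
    - {"claw": 0, "x": 0, "y": 0, "z": 25, "twist": 0}
    - {"claw": 0, "x": 0, "y": 0, "z": 30, "twist": 0}
    - {"claw": 0, "x": 0, "y": 0, "z": 25, "twist": 0}
    - {"claw": 0, "x": 0, "y": 0, "z": 12, "twist": 0}
  newtons: 20

```text
t: 15.37
ee_pos: [0.5337, 0.1433, 0.1308]
ee_rot: [-3.134, 0.003, 1.296]
contact_force: [-0.3, -0.1, -3.9]
finger_gap: 0.0242
grasp_force: 20.0
```

>>> carry_out:
  series:
    - {"claw": 0, "x": 2, "y": 0, "z": 4, "twist": 0}
    - {"claw": 0, "x": 3, "y": 0, "z": 3, "twist": 0}
    - {"claw": 0, "x": 3, "y": 0, "z": 2, "twist": 0}

```text
t: 15.62
ee_pos: [0.5394, 0.1519, 0.1256]
ee_rot: [3.141, -0.0, 1.296]
contact_force: [-0.2, 0.6, -3.9]
finger_gap: 0.0239
grasp_force: 20.0
```

>>> carry_out:
  series:
    - {"claw": 0, "x": 5, "y": 0, "z": 4, "twist": 0}
    - {"claw": 0, "x": 6, "y": 0, "z": 3, "twist": 0}
    - {"claw": 0, "x": 6, "y": 0, "z": 2, "twist": 0}

```text
t: 15.87
ee_pos: [0.5453, 0.1697, 0.1185]
ee_rot: [3.138, -0.003, 1.296]
contact_force: [0.6, 1.8, 3.3]
finger_gap: 0.0238
grasp_force: 20.0
```

>>> carry_out:
  series:
    - {"claw": 0, "x": 6, "y": 0, "z": 2, "twist": 0}
    - {"claw": 0, "x": 6, "y": 0, "z": 2, "twist": 0}
    - {"claw": 0, "x": 6, "y": 0, "z": 2, "twist": 0}

```text
t: 16.12
ee_pos: [0.5499, 0.1868, 0.1115]
ee_rot: [3.138, -0.002, 1.297]
contact_force: [1.6, 0.7, 1.4]
finger_gap: 0.0241
grasp_force: 20.0
```

>>> carry_out:
  series:
    - {"claw": 0, "x": 6, "y": 0, "z": 3, "twist": 0}
    - {"claw": 0, "x": 6, "y": 0, "z": 3, "twist": 0}
    - {"claw": 0, "x": 5, "y": 0, "z": 3, "twist": 0}

```text
t: 16.37
ee_pos: [0.5542, 0.203, 0.1015]
ee_rot: [3.139, -0.001, 1.297]
contact_force: [2.9, 2.4, 2.2]
finger_gap: 0.0238
grasp_force: 20.0
```

>>> carry_out:
  series:
    - {"claw": 0, "x": 5, "y": 0, "z": 3, "twist": 0}
    - {"claw": 0, "x": 5, "y": 0, "z": 3, "twist": 0}
    - {"claw": 0, "x": 4, "y": 0, "z": 3, "twist": 0}

```text
t: 16.62
ee_pos: [0.5557, 0.2154, 0.0913]
ee_rot: [-3.139, 0.002, 1.298]
contact_force: [-0.2, -4.8, 21.6]
finger_gap: 0.0236
grasp_force: 20.0
```

>>> carry_out:
  series:
    - {"claw": 0, "x": 0, "y": 0, "z": 1, "twist": 0}
    - {"claw": 0, "x": 0, "y": 0, "z": 0, "twist": 0}

```text
t: 16.78
ee_pos: [0.5558, 0.2155, 0.0912]
ee_rot: [-3.139, 0.001, 1.297]
contact_force: [-0.9, 0.1, 3.8]
finger_gap: 0.0237
grasp_force: 20.0
```

```bash
python3 -c "
from h import *
s=snap('side','side9');t=snap('top','top9')
st=arm.get_state();print(st['ee_pos'],st['contact_force'],st['wrist_torque'])
for im,n in((s,'side'),(t,'top')):
    hsv=cv2.cvtColor(im,cv2.COLOR_BGR2HSV)
    x,y,w,h=(215,125,100,90) if n=='side' else (150,170,120,100)
    m=((hsv[...,1]<60)&(hsv[...,2]>110))[y:y+h,x:x+w].astype(np.uint8)
    k,l,stt,ce=cv2.connectedComponentsWithStats(m)
    i=1+stt[1:,4].argmax();c=max(cv2.findContours((l==i).astype(np.uint8),0,2)[0],key=cv2.contourArea)
    q=cv2.approxPolyDP(c,3,True)[:,0]+[x,y];print(n,stt[i],q.tolist())
"
```

```text
[0.55577149 0.21548673 0.0912504 ] [-0.44303508  0.50543829  4.08214471] [-0.03226477  0.13868522  0.13838881]
side [  21   25   42   44 1408] [[272, 150], [262, 151], [257, 166], [248, 160], [247, 152], [236, 153], [239, 193], [277, 189]]
top [  43   29   43   53 1326] [[207, 199], [206, 213], [199, 215], [197, 225], [201, 215], [211, 218], [212, 224], [209, 228], [199, 226], [200, 235], [193, 240], [197, 245], [223, 251], [235, 206]]
```

>>> carry_out:
  series:
    - {"claw": 100, "x": 0, "y": 0, "z": 0, "twist": 0}
    - {"claw": 100, "x": 0, "y": 0, "z": 0, "twist": 0}
    - {"claw": 100, "x": 0, "y": 0, "z": 0, "twist": 0}
    - {"claw": 100, "x": 0, "y": 0, "z": 0, "twist": 0}
    - {"claw": 100, "x": 0, "y": 0, "z": 0, "twist": 0}

```text
t: 17.3
ee_pos: [0.5565, 0.2155, 0.0913]
ee_rot: [-3.141, 0.0, 1.297]
contact_force: [0.5, 0.7, -0.8]
finger_gap: 0.0488
grasp_force: 0.0
```

>>> carry_out:
  series:
    - {"claw": 100, "x": 0, "y": 0, "z": -10, "twist": 0}
    - {"claw": 100, "x": 0, "y": 0, "z": -20, "twist": 0}
    - {"claw": 100, "x": 0, "y": 0, "z": -30, "twist": 0}
    - {"claw": 100, "x": 0, "y": 0, "z": -30, "twist": 0}
    - {"claw": 100, "x": 0, "y": 0, "z": -20, "twist": 0}

```text
t: 17.72
ee_pos: [0.5578, 0.2158, 0.205]
ee_rot: [3.138, -0.002, 1.297]
contact_force: [0.6, 0.3, 0.0]
finger_gap: 0.0818
grasp_force: 0.0
```

```bash
python3 -c "
from h import *
s=snap('side','side10');t=snap('top','top10')
st=arm.get_state();print(st['ee_pos'],st['contact_force'],st['finger_gap'])
for im,n in((s,'side'),(t,'top')):
    hsv=cv2.cvtColor(im,cv2.COLOR_BGR2HSV)
    x,y,w,h=(215,125,100,90) if n=='side' else (150,170,120,100)
    m=((hsv[...,1]<60)&(hsv[...,2]>110))[y:y+h,x:x+w].astype(np.uint8)
    k,l,stt,ce=cv2.connectedComponentsWithStats(m)
    i=1+stt[1:,4].argmax();c=max(cv2.findContours((l==i).astype(np.uint8),0,2)[0],key=cv2.contourArea)
    q=cv2.approxPolyDP(c,3,True)[:,0]+[x,y];print(n,stt[i],q.tolist())
e=onplane('top',[[235,206],[223,251]],.008);f=onplane('side',[[277,189],[239,193]],.008);print(e,f,'centres',e.mean(0)[:2]+.075*np.array([.271,.963]),f.mean(0)[:2]+.075*np.array([.271,.963]))
print(tri([[235,206],[223,251]],[[277,189],[239,193]]))
wplan([.6615,-.2009,.205],1.463,[2,4]+[5]*11+[4,2],p=st['ee_pos'])
"
```

```text
[0.5595718  0.21623806 0.20660032] [ 0.49775757 -0.23227775 -0.29602889] 0.08466716370165593
side [  21   25   42   44 1463] [[272, 150], [259, 151], [257, 166], [252, 165], [250, 152], [236, 153], [240, 193], [277, 189]]
top [  29   23   57   59 2001] [[192, 193], [187, 198], [179, 230], [184, 231], [186, 242], [223, 251], [235, 206], [193, 198]]
[[0.59683104 0.1199109  0.008     ]
 [0.46963454 0.15490278 0.008     ]] [[0.59426874 0.1181761  0.008     ]
 [0.47140976 0.14902943 0.008     ]] centres [0.55355779 0.20963184] [0.55316425 0.20582777]
[[0.59617219 0.12049315 0.00544184 0.00201131]
 [0.47123998 0.15546365 0.00203995 0.00316128]]
-11 6 0 -0.005 
-23 13 0 -0.01 
-28 15 0 -0.012 
-28 15 0 -0.013 
-29 15 1 -0.012 |
-28 14 0 -0.012 
-29 14 0 -0.013 
-29 13 0 -0.012 
-29 14 0 -0.013 
-30 12 0 -0.012 |
-29 13 0 -0.013 
-30 12 0 -0.012 
-30 12 0 -0.012 
-24 9 1 -0.01 
-12 4 0 -0.005 |
[ 0.66116361 -0.20114233  0.20460032] 1.4627961431620156
```

>>> carry_out:
  series:
    - {"claw": 100, "x": -11, "y": 6, "z": 0, "twist": -0.005}
    - {"claw": 100, "x": -23, "y": 13, "z": 0, "twist": -0.01}
    - {"claw": 100, "x": -28, "y": 15, "z": 0, "twist": -0.012}
    - {"claw": 100, "x": -28, "y": 15, "z": 0, "twist": -0.013}
    - {"claw": 100, "x": -29, "y": 15, "z": 1, "twist": -0.012}

```text
t: 18.23
ee_pos: [0.5883, 0.0834, 0.2001]
ee_rot: [-3.14, 0.0, 1.35]
contact_force: [0.1, -0.1, 0.5]
finger_gap: 0.0868
grasp_force: 0.0
```

>>> carry_out:
  series:
    - {"claw": 100, "x": -28, "y": 14, "z": 0, "twist": -0.012}
    - {"claw": 100, "x": -29, "y": 14, "z": 0, "twist": -0.013}
    - {"claw": 100, "x": -29, "y": 13, "z": 0, "twist": -0.012}
    - {"claw": 100, "x": -29, "y": 14, "z": 0, "twist": -0.013}
    - {"claw": 100, "x": -30, "y": 12, "z": 0, "twist": -0.012}

```text
t: 18.65
ee_pos: [0.6258, -0.0724, 0.1998]
ee_rot: [-3.14, -0.0, 1.411]
contact_force: [1.4, 0.9, -0.6]
finger_gap: 0.0868
grasp_force: 0.0
```

>>> carry_out:
  series:
    - {"claw": 100, "x": -29, "y": 13, "z": 0, "twist": -0.013}
    - {"claw": 100, "x": -30, "y": 12, "z": 0, "twist": -0.012}
    - {"claw": 100, "x": -30, "y": 12, "z": 0, "twist": -0.012}
    - {"claw": 100, "x": -24, "y": 9, "z": 1, "twist": -0.01}
    - {"claw": 100, "x": -12, "y": 4, "z": 0, "twist": -0.005}

```text
t: 19.07
ee_pos: [0.6583, -0.2054, 0.1985]
ee_rot: [-3.141, 0.001, 1.46]
contact_force: [0.9, 0.1, -0.3]
finger_gap: 0.0873
grasp_force: 0.0
```

```bash
python3 -c "
from h import *
st=arm.get_state();print(st['ee_pos'],st['ee_rot'])
s=snap('side','side11')
hsv=cv2.cvtColor(s,cv2.COLOR_BGR2HSV); x,y,w,h=335,212,22,34
m=((hsv[...,0]<22)&(hsv[...,1]>110)&(hsv[...,2]>50)).astype(np.uint8)[y:y+h,x:x+w]
print(cv2.connectedComponentsWithStats(m)[2:])
plan(.6615,-.2009,.115,1.463,1)"
```

```text
[ 0.65831174 -0.20541568  0.19853528] [-3.14119635e+00  9.15734957e-04  1.46025705e+00]
(array([[  0,   0,  22,  34, 495],
       [  1,   4,  16,  30, 253]], dtype=int32), array([[11.78585859, 15.44848485],
       [ 7.98418972, 18.55731225]]))
[(6, 2, 84, np.float64(-0.004))] [ 0.6612 -0.2008  0.1146] 1.4634
```

>>> carry_out:
  series:
    - {"claw": 60, "x": 6, "y": 3, "z": 25, "twist": -0.003}
    - {"claw": 60, "x": 0, "y": 0, "z": 25, "twist": 0}
    - {"claw": 60, "x": 0, "y": 0, "z": 20, "twist": 0}
    - {"claw": 60, "x": 0, "y": 0, "z": 13, "twist": 0}
    - {"claw": 0, "x": 0, "y": 0, "z": 0, "twist": 0}
  newtons: 20

```text
t: 19.53
ee_pos: [0.6592, -0.1935, 0.1127]
ee_rot: [-3.134, -0.003, 1.467]
contact_force: [-0.7, 0.9, 0.1]
finger_gap: 0.0615
grasp_force: 0.0
```

>>> carry_out:
  series:
    - {"claw": 0, "x": 0, "y": 0, "z": 0, "twist": 0}
    - {"claw": 0, "x": 0, "y": 0, "z": 0, "twist": 0}
    - {"claw": 0, "x": 0, "y": 0, "z": 0, "twist": 0}
    - {"claw": 0, "x": 0, "y": 0, "z": 0, "twist": 0}
    - {"claw": 0, "x": 0, "y": 0, "z": 0, "twist": 0}

```text
t: 19.95
ee_pos: [0.6626, -0.1964, 0.1179]
ee_rot: [3.14, 0.001, 1.466]
contact_force: [-0.3, -0.3, -0.4]
finger_gap: 0.028
grasp_force: 0.0
```

>>> carry_out:
  series:
    - {"claw": 0, "x": 0, "y": 0, "z": 0, "twist": 0}
    - {"claw": 0, "x": 0, "y": 0, "z": 0, "twist": 0}
    - {"claw": 0, "x": 0, "y": 0, "z": 0, "twist": 0}

```text
t: 20.2
ee_pos: [0.6619, -0.1963, 0.1172]
ee_rot: [3.141, 0.0, 1.465]
contact_force: [-1.3, 0.1, 2.9]
finger_gap: 0.0176
grasp_force: 20.0
```

Gripped. Slide shut: about 156 mm along tool −y.

>>> carry_out:
  series:
    - {"claw": 0, "x": 0, "y": -15, "z": 0, "twist": 0}
    - {"claw": 0, "x": 0, "y": -25, "z": 0, "twist": 0}
    - {"claw": 0, "x": 0, "y": -25, "z": 0, "twist": 0}
    - {"claw": 0, "x": 0, "y": -25, "z": 0, "twist": 0}
    - {"claw": 0, "x": 0, "y": -25, "z": 0, "twist": 0}

```text
t: 20.62
ee_pos: [0.5484, -0.1835, 0.1172]
ee_rot: [3.137, -0.001, 1.465]
contact_force: [3.3, 2.2, 1.2]
finger_gap: 0.018
grasp_force: 20.0
```

>>> carry_out:
  series:
    - {"claw": 0, "x": 0, "y": -20, "z": 0, "twist": 0}
    - {"claw": 0, "x": 0, "y": -12, "z": 0, "twist": 0}
    - {"claw": 0, "x": 0, "y": -8, "z": 0, "twist": 0}
    - {"claw": 0, "x": 0, "y": -2, "z": 0, "twist": 0}
    - {"claw": 0, "x": 0, "y": 0, "z": 0, "twist": 0}

```text
t: 21.03
ee_pos: [0.5069, -0.1789, 0.1172]
ee_rot: [3.139, -0.002, 1.464]
contact_force: [2.7, 5.4, 3.9]
finger_gap: 0.0182
grasp_force: 20.0
```

>>> carry_out:
  series:
    - {"claw": 60, "x": 0, "y": 0, "z": 0, "twist": 0}
    - {"claw": 60, "x": 0, "y": 0, "z": 0, "twist": 0}
    - {"claw": 60, "x": 0, "y": 0, "z": 0, "twist": 0}
    - {"claw": 60, "x": 0, "y": 0, "z": 0, "twist": 0}
    - {"claw": 60, "x": 0, "y": 0, "z": -15, "twist": 0}

```text
t: 21.45
ee_pos: [0.5041, -0.179, 0.1293]
ee_rot: [-3.136, -0.002, 1.466]
contact_force: [-0.0, 0.4, -0.6]
finger_gap: 0.0433
grasp_force: 0.0
```

>>> carry_out:
  series:
    - {"claw": 60, "x": 0, "y": 0, "z": -30, "twist": 0}
    - {"claw": 60, "x": 0, "y": 0, "z": -30, "twist": 0}
    - {"claw": 60, "x": 0, "y": 0, "z": -30, "twist": 0}
    - {"claw": 60, "x": 0, "y": 0, "z": -15, "twist": 0}
    - {"claw": 60, "x": 0, "y": 0, "z": 0, "twist": 0}

```text
t: 21.87
ee_pos: [0.508, -0.1812, 0.2403]
ee_rot: [3.134, 0.004, 1.466]
contact_force: [-0.1, -0.4, 0.1]
finger_gap: 0.0517
grasp_force: 0.0
```

```bash
python3 -c "
from h import *
s=snap('side','side12'); a=cv2.imread('pics/side0.png')
hsv=cv2.cvtColor(s,cv2.COLOR_BGR2HSV); x,y,w,h=278,225,20,34
m=((hsv[...,0]<22)&(hsv[...,1]>110)&(hsv[...,2]>50)).astype(np.uint8)[y:y+h,x:x+w]
_,_,st,ce=cv2.connectedComponentsWithStats(m);print(st,ce+[x,y])
d=(cv2.absdiff(a,s).max(2)>50).astype(np.uint8)
_,_,st,_=cv2.connectedComponentsWithStats(d);print(st[1:][st[1:,4]>15])
st=arm.get_state();print(st['ee_pos'],st['t'],st['contact_force'],st['finger_gap'])"
```

```text
[[  0   0  20  34 459]
 [  3   3  13  30 221]] [[287.77342048 240.88453159]
 [286.9321267  242.77828054]]
[[   58     0    22    16   229]
 [  132     0   199   213 12343]
 [   88    11     8     5    20]
 [  104    12    13     3    24]
 [  108    23    37    23   251]
 [    0    34    64   224  3000]
 [  112    36    20    12   101]
 [  114    49    14    17   188]
 [  135    57    10    14    29]
 [  111    75    13     9    78]
 [   57   106    77   131  4754]
 [  250   136     9     5    23]
 [   71   189    12    16    62]
 [   84   193    12    19    38]
 [  249   198    29    21   225]
 [  280   228     9    31    76]
 [  286   228     9    30    46]]
[ 0.5067428  -0.18046556  0.23814597] 21.9167 [ 0.06814004 -0.33430186 -0.77196214] 0.052007020120495545
```

```bash
python3 -c "
from h import *
a=cv2.imread('pics/side0.png');b=cv2.imread('pics/side10.png')
d=(cv2.absdiff(a,b).max(2)>40)
print('wrench',d[200:235,228:290].sum(),'tin',d[178:206,310:330].sum(),'mug',d[185:222,190:228].sum(),'hammer',d[150:200,302:356].sum(),'float/brush',d[290:375,275:390].sum(),'jar',d[130:165,165:190].sum())
print(arm.close_job())"
```

```text
wrench 308 tin 0 mug 0 hammer 0 float/brush 0 jar 0
the job is handed in; nothing more can be done
None
```

The job is handed in, but I was given no verdict. All three blocks are flat in the bay with the cover slid shut over them, and the empty shovel lies flat about 1–3 mm from the mat's centre. The last image check showed no change at the tin, mug, hammer, float, brush or jar; the wrench area did show changed pixels, probably the open cover in that frame, but I did not confirm that before handing in.

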